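# Shut and bolt the sample case

## Task

Push the lid of the small metal sample case fully shut. Then hold its spring safety catch (the long low pad) down with one fingertip while the other finger pushes the bolt by its upright thumb plate all the way home into the hasp, and let go so that the catch springs back up and the case stays locked. Only press and push: lift nothing, and leave the things standing around where they are.

Things in the scene. Friction and masses are not known exactly. Their poses are not given: they have to be found in the camera images.
- case: Fixed metal case, ledge on its front. Origin on the worktop under the mechanism; x (level) points from the ledge to the case, z up. In mm: ledge x -105..47, top z 12; case x 47..164; both y -70..70. Shut lid's top at z 78. Bolt axis y 20, z 40, slides to +x; its two guides (x -66..-58, 25..33, y 8..32) reach z 50; besides the thumb plate nothing there is higher. Catch pad's middle line y -36.
- lid (a joint): Lid angle in rad about the hinge at the case's far top edge (x 164, z 70 mm): 0 = shut, positive = front edge raised; starts 0.25 to 0.5. Stiff hinge: stays where it is left; pressed down near its front edge with roughly 3 to 6 N it shuts.
- lid_edge (a point): Point on the lid's top face, 24 mm behind its front edge, mid-width, 99 mm from the hinge; moves with the lid (123 mm long, 140 wide). A dark hasp plate with a square hole for the bolt hangs under its front edge.
- bolt (a joint): Bolt travel in m along the case's +x: 0 = drawn back, 0.038 = fully home (hard stop); about 2 N of friction. Starts 0 to 0.0015. A lug on its side meets the catch's tooth, so it moves no more than 2 mm until the catch is down. The catch springs up behind it from about 0.034 on.
- bolt_plate (a point): Middle of the top edge of the rear face (the one to push, looking to the case's -x) of the bolt's upright steel thumb plate; moves with the bolt. Plate 8 mm thick along x, 26 wide along y, from z 48 to 92; with the bolt at 0 this point is at x -34, y 20, z 92 mm in the case frame.
- catch (a joint): Catch travel in m: 0 = up, 0.010 = right down (hard stop). The bolt passes once it is pressed by more than 0.006. Spring: 2 N at 0, 6 N at 0.010; it springs up when let go, unless the bolt's lug is over it (bolt at about 0.002 to 0.034).
- catch_pad (a point): Middle of the top face of the catch's press pad: dark ribbed metal bar, 112 mm long along the case's x (x -88..24), 24 wide along y, top at z 66 mm when up; goes straight down. A finger may slide along it. Its middle line is 56 mm beside the bolt's.
- bottle_small: Bystander: small white bottle with blue cap, 44 mm wide, 92 high, origin at the centre of its underside. Loose.
- weight_200g: Bystander: brass-coloured knobbed weight, 29 mm wide, 50 high, origin at the centre of its underside. Loose.
- timer: Bystander: small white timer with a display, 46x62x68 mm, origin at the centre of its underside. Loose.

How it is judged:
By the outcome, as a careful person would: the job done as asked, in the order asked, and still so for the second after the job is handed in, with the robot touching nothing.
It also fails if it takes over 54 s, if anything falls off the work surface, if the arm or the gripper's body presses on something with over 40 N, if the wrist force passes 120 N, or if a joint passes its speed limit or range.

## Robot

A 6-joint arm with a two-finger parallel gripper is mounted at the origin on the work surface; the furniture and walls round the work are solid. World frame = base frame: x ahead of the robot, y to its left, z up, the work surface at z = 0. Lengths are in m, angles in rad, forces in N, time in s.
With the tool pointing down it reaches from about 0.35 to 0.975 m from the base axis. Payload 4.9 kg.
Tool frame: the origin (TCP) lies at the very end of the fingers, on their centre line; the grasp point (between the pads) lies 19 mm behind it; z points along the fingers, x is the direction in which the jaws open and shut, and the axes are right-handed (so a half turn about z gives the same grasp; the last joint's range is limited). The gripper opens to 85 mm and grips with 20 to 120 N. Pads are 22 mm wide; open, the fingers measure 114 mm over their backs; the gripper's body (76 mm by 85 mm) begins 54 mm behind the grasp point. The pads swing forward as they close: fully open they stand 13 mm farther back than shut.
Start: joints at [-1.325, 0.053, 1.613, -0, 1.476, -0.119], TCP at [0.223, -0.584, 0.231] pointing down, gripper open.
Joint ranges: [-3.01, 3.01], [-1.01, 2.22], [0.06, 2.58], [-1.02, 4.17], [0.09, 2.62], [-3.14, 3.14]. Speed limits (rad/s): [2.57, 2.57, 3.14, 3.14, 3.14, 3.14].

## Interface

Orientations are given as a unit quaternion [w, x, y, z].
In Python, from plant import manip, imaging gives the robot as it stands.
- The arm moves only by the shell command python3 -m pendant 'ROWS'. ROWS is JSON, a list that holds one entry, the list of rows, each a list of 7 numbers: the turn, a rotation vector about the world's x, y, z in units of pi rad (1.0 is pi rad), then the shift along the world's x, y, z in units of 250 mm (1.0 is 250 mm), then the opening, from 0 (shut) to 1 (fully open). In form: [[[ax, ay, az, tx, ty, tz, claw], ...]]. A call has 1 to 20 rows; each row shifts and turns the commanded pose from where the row before left it; what a row does not reach is not made up. A row lasts 1/8 s, in which the tool goes at most 62.5 mm and 10.7 degrees, less where a joint would pass 70% of its speed; a pose out of reach is approached as far as the arm can. A call with a number of a shift or a turn outside -1 to 1 is refused whole. A call with a gripper value outside its range is refused whole. The fingers move at their own pace and stop on an object; the grip force is fixed at half the most. Time passes only in rows, so rows that do not move let the fingers close. It gives the time, the measured TCP pose, the force and the opening at its end, in the units of the state.
- manip.state(): the state, without advancing time (a new reading comes with each control period).
- imaging.grab_frame(name): name is "side" or "top" or "wrist"; returns a dict with "frame" (400x640x3 uint8, blue, green, red), "mtx" (3x3 intrinsics, pixels), "world_to_cam" (4x4, takes a point from world to camera coordinates). Camera axes: x right, y down, z forward; pixel columns grow to the right and rows downward; lengths in m; the calibration is good to about 2 mm. A picture is of the moment at which its call begins. There is no depth.
- manip.job_done(): hands the job in, once; it reports no verdict.
The state is a dict: "time": time; "joint_pos": joint angles; "joint_vel": joint speeds; "joint_efforts": joint torques, N m; "tool_pos": TCP position; "tool_rot": TCP orientation; "contact_force": force on the tool from outside, world axes, zero at the start; "ft_torque": the same for the moment, N m; "gripper_width": opening from 0.0 (shut) to 1.0 (fully open).
Only numpy, scipy, OpenCV 4.12 (cv2) and the standard library are available. Lean on these libraries where they do the work, as an engineer would, in place of code of your own. Each camera call takes 0.05 s, during which the arm holds its last target. There are 200 camera calls.

## Working session

There is one attempt and no reset: what is moved stays moved. The work goes in short steps, Python scripts to look and compute and a shell command to move; the robot and the scene stay as the last step left them, time stands still between calls to the robot, and variables do not carry over. Pictures are saved under pics/ and viewed, about 8 in all and at most 12, crops included, and the job is handed in when it is done.

```bash
mkdir -p pics
python3 - <<'E'
from plant import manip, imaging
import cv2,numpy as np,pickle
s=manip.state();print({k:np.round(v,3) for k,v in s.items()})
for n in("side","top"):
    f=imaging.grab_frame(n);pickle.dump(f,open(f"pics/{n}0.pkl","wb"));cv2.imwrite(f"pics/{n}0.png",f["frame"])
    print(n,f["mtx"].round(1).tolist(),np.round(f["world_to_cam"],3).tolist())
E
```

```text
{'time': np.float64(0.0), 'joint_pos': array([-1.325,  0.053,  1.614,  0.   ,  1.476, -0.119]), 'joint_vel': array([-0.   , -0.002, -0.   , -0.001,  0.   , -0.   ]), 'joint_efforts': array([-0.0000e+00, -3.9369e+01, -3.7017e+01, -0.0000e+00,  7.0000e-03,
        0.0000e+00]), 'tool_pos': array([ 0.223, -0.583,  0.23 ]), 'tool_rot': array([-0.001,  0.824, -0.567, -0.001]), 'contact_force': array([ 0.393,  0.395, -0.229]), 'ft_torque': array([ 0.01 ,  0.031, -0.03 ]), 'gripper_width': np.float64(0.999)}
side [[512.5, 0.0, 324.7], [0.0, 512.5, 199.0], [0.0, 0.0, 1.0]] [[0.999, 0.048, -0.025, -0.492], [0.005, -0.53, -0.848, 0.167], [-0.054, 0.847, -0.53, 0.989], [0.0, 0.0, 0.0, 1.0]]
top [[384.6, 0.0, 315.3], [0.0, 384.6, 203.3], [0.0, 0.0, 1.0]] [[0.011, -1.0, 0.02, 0.15], [-0.996, -0.012, -0.083, 0.489], [0.084, -0.019, -0.996, 0.988], [0.0, 0.0, 0.0, 1.0]]
```

View pics/top0.png

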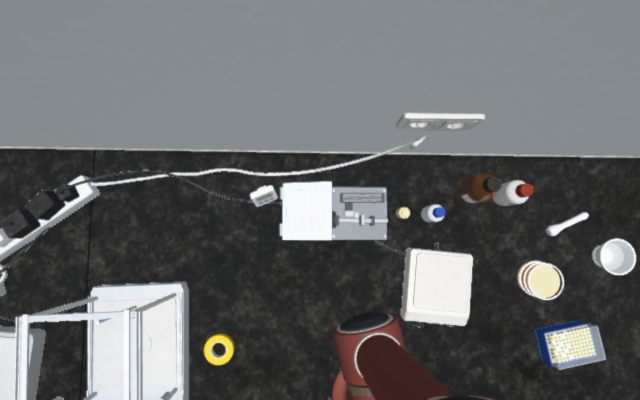

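View pics/side0.png

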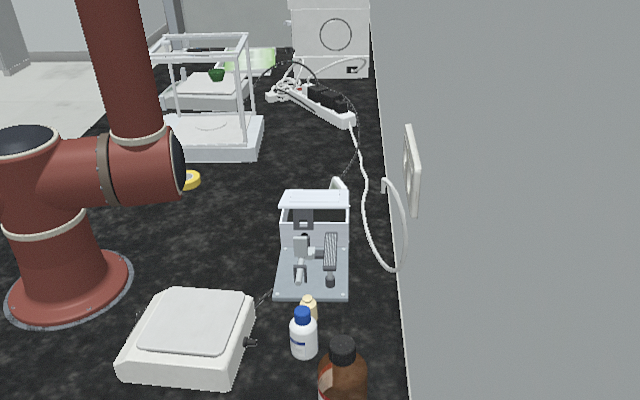

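Top view: the case lid is at columns 282-332 and the ledge at 332-387, rows 185-241, so case +x points roughly to world +y. The brass weight is at (403,213), the bottle at (433,213), and the timer at (263,195). The side view shows the lid ajar around (315,200), the plate around (301,245) and the pad around (330,250). I'll enlarge both.

Run:
```python
import cv2,numpy as np
t=cv2.imread("pics/top0.png")[175:250,245:450];s=cv2.imread("pics/side0.png")[180:310,260:360]
cv2.imwrite("pics/c1.png",cv2.resize(t,None,fx=3.9,fy=3.9,interpolation=cv2.INTER_CUBIC))
cv2.imwrite("pics/c2.png",cv2.resize(s,None,fx=4.5,fy=4.5,interpolation=cv2.INTER_CUBIC))
```

```text
(no output)
```

View pics/c1.png

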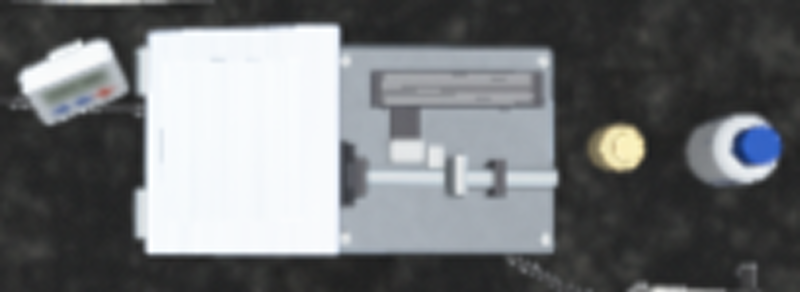

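View pics/c2.png

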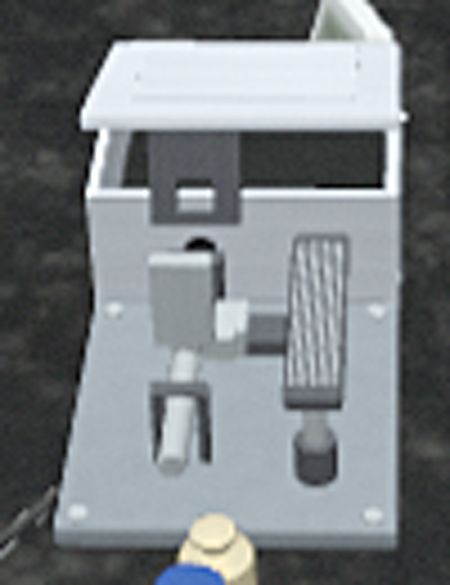

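Top crop: ledge end corners at (552,48) and (551,253), pad ends at (375,88) and (541,89). Side crop: plate top edge from (150,264) to (213,264), pad near end (313,388), pad far end (321,238), lid front corners (82,112) and (404,108). I'll fit the pose from these.

```bash
cat > h.py <<'E'
import numpy as np,pickle,cv2
from scipy.optimize import least_squares
def proj(f,P):
    p=f["world_to_cam"]@np.append(P,1);p=f["mtx"]@p[:3];return p[:2]/p[2]
def c2w(q,c):
    a=q[2];return np.array([q[0]+c[0]*np.cos(a)-c[1]*np.sin(a),q[1]+c[0]*np.sin(a)+c[1]*np.cos(a),c[2]])
def lidpt(th,d,y,h=8):
    return [.164-d*np.cos(th)+h/1e3*np.sin(th),y,.070+d*np.sin(th)+h/1e3*np.cos(th)]
E
python3 - <<'E'
from h import *
F={n:pickle.load(open(f"pics/{n}0.pkl","rb")) for n in("side","top")}
T=lambda u,v:(245+u/3.9-.4,175+v/3.9-.4); S=lambda u,v:(260+u/4.5-.4,180+v/4.5-.4)
m=1e-3
obs=[("top",(-105,-70,12),T(552,48)),("top",(-105,70,12),T(551,253)),("top",(-88,-36,66),T(541,89)),("top",(24,-36,66),T(377,88)),
("side",(-105,-70,12),S(397,535)),("side",(-105,70,12),S(57,533)),("side",(47,-70,12),S(398,308)),("side",(47,70,12),S(97,308)),
("side",(-34,33,92),S(150,264)),("side",(-34,7,92),S(213,264)),("side",(-88,-36,66),S(313,388)),("side",(24,-36,66),S(321,238)),
("top",("L",.123,.07),T(341,254)),("top",("L",.123,-.07),T(339,26)),("side",("L",.123,.07),S(82,112)),("side",("L",.123,-.07),S(404,108))]
def res(q):
    r=[]
    for n,c,px in obs:
        c=lidpt(q[3],c[1],c[2]) if c[0]=="L" else np.array(c)*m
        r.append(proj(F[n],c2w(q,c))-px)
    return np.concatenate(r)
o=least_squares(res,[.6,-.25,1.57,.35],loss="soft_l1",x_scale=[.1,.1,.1,.1]);q=o.x
print(q.round(4),np.abs(res(q)).reshape(-1,2).round(1).tolist())
np.save("q.npy",q)
for n,c in dict(lidpress=(.060,-.008,.078),lidtop=lidpt(q[3],.104,-.008),pre=(-.050,-.008,.066)).items(): print(n,c2w(q,c).round(4))
# bystanders/wall in top view
E
```

```text
[0.4661 0.0692 1.5781 0.2975] [[1.2, 1.2], [2.1, 0.8], [1.9, 1.1], [0.7, 1.0], [0.3, 0.9], [1.3, 1.2], [0.3, 1.7], [0.7, 2.1], [0.6, 0.2], [0.5, 0.1], [0.1, 2.3], [0.0, 1.1], [0.1, 0.9], [0.4, 1.4], [0.9, 0.5], [1.1, 0.5]]
lidpress [0.4736 0.1293 0.078 ]
lidtop [0.4736 0.1362 0.1081]
pre [0.4744 0.0193 0.066 ]
```

```bash
python3 -m pendant '[[[0,0,0.0297,0.077,0.185,0,0.49],[0,0,0.0297,0.077,0.185,0,0.49],[0,0,0.0297,0.077,0.185,0,0.49],[0,0,0.0297,0.077,0.185,0,0.49],[0,0,0.0297,0.077,0.185,0,0.49],[0,0,0.0297,0.077,0.185,0,0.49],[0,0,0.0297,0.077,0.185,0,0.49],[0,0,0.0297,0.077,0.185,0,0.49],[0,0,0.0297,0.077,0.185,0,0.49],[0,0,0.0297,0.077,0.185,0,0.49],[0,0,0.0297,0.077,0.185,0,0.49],[0,0,0.0297,0.077,0.185,0,0.49],[0,0,0.0297,0.077,0.185,0,0.49],[0,0,0,0,0,0,0.49],[0,0,0,0,0,0,0.49]]]'
python3 - <<'E'
from plant import manip, imaging
from h import *
f=imaging.grab_frame("wrist");pickle.dump(f,open("pics/w1.pkl","wb"));cv2.imwrite("pics/w1.png",f["frame"])
s=manip.state();print({k:np.round(s[k],3) for k in("tool_pos","tool_rot","gripper_width","contact_force","joint_pos")})
E
```

```text
time: 1.98
tool_pos: [0.4729, 0.0173, 0.2308]
tool_rot: [0.0, 1.0, 0.003, -0.001]
contact_force: [0.5, -0.1, -0.4]
gripper_width: 0.493
{'tool_pos': array([0.473, 0.017, 0.231]), 'tool_rot': array([ 0.   ,  1.   ,  0.003, -0.   ]), 'gripper_width': np.float64(0.489), 'contact_force': array([ 0.244, -0.067,  0.062]), 'joint_pos': array([-0.122, -0.324,  1.954, -0.   ,  1.512, -0.128])}
```

View pics/w1.png

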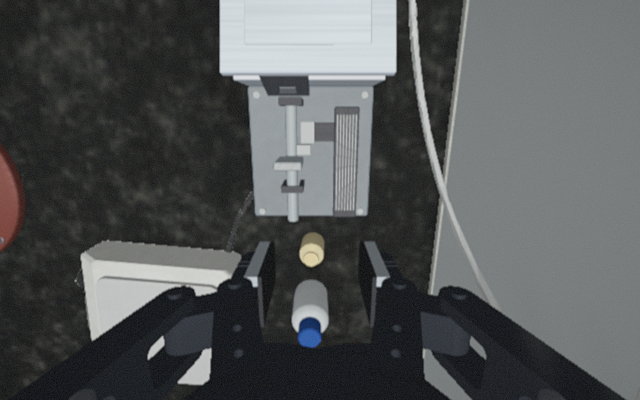

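Wrist view: ledge near corners at (255,215) and (368,215), pad ends around (346,108) and (344,212), plate around (288,163). I'll zoom in for a refined fit.

Run:
```python
import cv2
t=cv2.imread("pics/w1.png")[65:225,210:405]
cv2.imwrite("pics/c3.png",cv2.resize(t,None,fx=3.7,fy=3.7,interpolation=cv2.INTER_CUBIC))
```

```text
(no output)
```

View pics/c3.png

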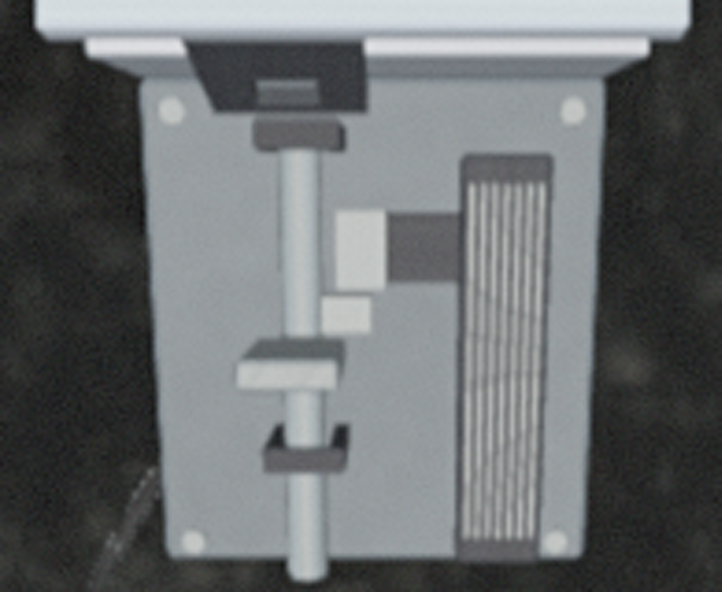

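Crop: ledge corners (168,555) and (583,556), case junction (140,80) and (605,78), plate rear top edge (237,387) to (336,388), pad corners (458,557), (536,559), (462,156) and (553,157).

Run:
```python
from h import *
f=pickle.load(open("pics/w1.pkl","rb"));W=lambda u,v:np.array((210+u/3.7-.4,65+v/3.7-.4))
obs=[((-105,70,12),W(168,555)),((-105,-70,12),W(583,556)),((47,70,12),W(140,80)),((47,-70,12),W(605,78)),
((-34,33,92),W(237,387)),((-34,7,92),W(336,388)),((-88,-24,66),W(458,557)),((-88,-48,66),W(536,559)),((24,-24,66),W(462,156)),((24,-48,66),W(553,157))]
R=lambda q:np.concatenate([proj(f,c2w(q,np.array(c)/1e3))-p for c,p in obs])
q0=np.load("q.npy");print("before",R(q0).reshape(-1,2).round(1).tolist())
o=least_squares(R,q0[:3],loss="soft_l1",x_scale=[.1,.1,.1]);q=o.x
print(q.round(4),R(q).reshape(-1,2).round(1).tolist());np.save("q2.npy",q)
for n,c in dict(lidpress=(.060,-.008,.078),pre=(-.050,-.008,.066),plate=(-.034,.02,.092),pad=(-.045,-.036,.066)).items(): print(n,c2w(q,c).round(4))
```

```text
before [[0.7, 2.0], [1.3, 1.7], [0.6, 0.2], [1.5, 0.5], [1.1, 2.7], [2.3, 2.4], [0.5, 2.6], [2.1, 2.1], [1.0, 0.3], [1.5, -0.1]]
[0.4648 0.0708 1.5751] [[-0.6, 0.7], [0.1, 0.6], [-0.5, -1.5], [0.6, -0.8], [-0.4, 0.9], [0.9, 0.7], [-0.9, 1.3], [0.7, 0.8], [-0.2, -1.4], [0.3, -1.6]]
lidpress [0.4726 0.1308 0.078 ]
pre [0.473  0.0208 0.066 ]
plate [0.445  0.0367 0.092 ]
pad [0.501  0.0259 0.066 ]
```

```bash
python3 -m pendant '[[[0,0,0,0,0.152,0,0.49],[0,0,0,0,0.152,0,0.49],[0,0,0,0,0.152,0,0.49],[0,0,0,0,0,-0.11,0.49],[0,0,0,0,0,-0.11,0.49],[0,0,0,0,0,-0.11,0.49],[0,0,0,0,0,-0.08,0.49],[0,0,0,0,0,-0.02,0.49],[0,0,0,0,0,-0.02,0.49],[0,0,0,0,0,0,0.49]]]'
```

```text
time: 3.28
tool_pos: [0.4736, 0.1311, 0.1194]
tool_rot: [-0.0, 1.0, 0.003, 0.0]
contact_force: [0.8, 0.2, 0.4]
gripper_width: 0.489
```

```bash
python3 -m pendant '[[[0,0,0,0,0,-0.016,0.49],[0,0,0,0,0,-0.016,0.49],[0,0,0,0,0,-0.016,0.49],[0,0,0,0,0,-0.016,0.49],[0,0,0,0,0,-0.016,0.49],[0,0,0,0,0,-0.016,0.49]]]'; python3 -m pendant '[[[0,0,0,0,0,-0.016,0.49],[0,0,0,0,0,-0.016,0.49],[0,0,0,0,0,-0.016,0.49]]]'
```

```text
time: 4.03
tool_pos: [0.4734, 0.1313, 0.0947]
tool_rot: [0.0, 1.0, 0.003, 0.0]
contact_force: [1.2, -1.0, 3.1]
gripper_width: 0.491
time: 4.4
tool_pos: [0.4732, 0.1313, 0.0825]
tool_rot: [0.0, 1.0, 0.003, -0.0]
contact_force: [1.1, -1.7, 2.4]
gripper_width: 0.49
```

```bash
python3 -m pendant '[[[0,0,0,0,0,-0.01,0.49],[0,0,0,0,0,-0.01,0.49]]]'; python3 -m pendant '[[[0,0,0,0,0,-0.008,0.49],[0,0,0,0,0,-0.008,0.49]]]';python3 -m pendant '[[[0,0,0,0,0,-0.008,0.49]]]'
```

```text
time: 4.65
tool_pos: [0.4731, 0.1313, 0.0776]
tool_rot: [0.0, 1.0, 0.003, -0.0]
contact_force: [-1.0, -1.3, 1.7]
gripper_width: 0.493
time: 4.9
tool_pos: [0.4734, 0.1314, 0.0759]
tool_rot: [0.0, 1.0, 0.004, -0.001]
contact_force: [-10.2, -3.4, 22.1]
gripper_width: 0.49
time: 5.03
tool_pos: [0.4735, 0.1314, 0.0758]
tool_rot: [0.0, 1.0, 0.004, -0.001]
contact_force: [-16.0, -4.4, 34.5]
gripper_width: 0.49
```

```bash
python3 -m pendant '[[[0,0,0,0,0,0.04,0.49],[0,0,0,0,0,0.08,0.49],[0,0,0,0,0,0.08,0.49],[0,0,0,0,-0.15,0,0.49],[0,0,0,0,-0.15,0,0.49],[0,0,0,0,-0.162,0,0.49],[0,0,0,0,0,-0.06,0.49],[0,0,0,0,0,-0.07,0.49],[0,0,0,0,0,-0.06,0.49],[0,0,0,0,0,0,0.49]]]'
python3 - <<'E'
from plant import manip, imaging
from h import *
f=imaging.grab_frame("wrist");pickle.dump(f,open("pics/w2.pkl","wb"))
g=imaging.grab_frame("side")["frame"][170:310,240:380]
cv2.imwrite("pics/c4.png",np.hstack([cv2.resize(f["frame"],(640,400))[:400,160:480],cv2.resize(g,(400,400),interpolation=cv2.INTER_CUBIC)]))
s=manip.state();print(np.round(s["tool_pos"],4))
E
```

```text
time: 6.28
tool_pos: [0.4714, 0.0169, 0.0718]
tool_rot: [-0.0, 1.0, 0.004, -0.002]
contact_force: [0.3, 0.5, -0.0]
gripper_width: 0.493
[0.4731 0.0165 0.074 ]
```

View pics/c4.png

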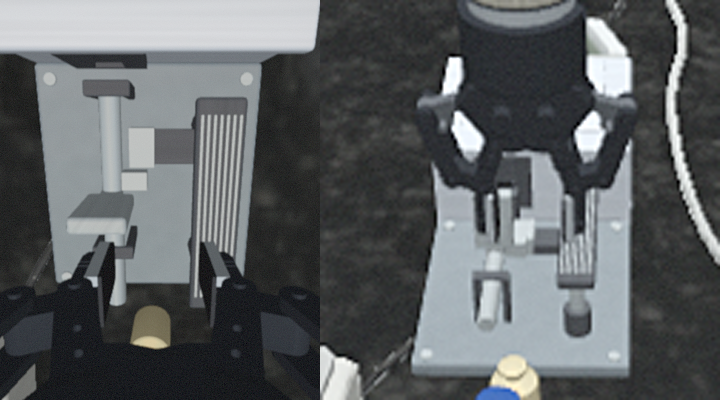

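The lid looks shut. The left finger stands just behind the thumb plate (plate columns 70-132, finger around 95), and the right finger is over the pad (columns 195-240, finger around 215). Pressing the catch now.

```bash
python3 -m pendant '[[[0,0,0,0,0,-0.02,0.49],[0,0,0,0,0,-0.02,0.49],[0,0,0,0,0,0,0.49]]]'; python3 -m pendant '[[[0,0,0,0,0,-0.016,0.49],[0,0,0,0,0,-0.012,0.49],[0,0,0,0,0,0,0.49]]]'
```

```text
time: 6.75
tool_pos: [0.4733, 0.0159, 0.0642]
tool_rot: [-0.0, 1.0, 0.003, 0.0]
contact_force: [0.2, -0.3, 1.5]
gripper_width: 0.489
time: 7.12
tool_pos: [0.4736, 0.0159, 0.0576]
tool_rot: [0.0, 1.0, 0.003, 0.0]
contact_force: [-0.6, 0.3, 3.1]
gripper_width: 0.493
```

```bash
python3 -m pendant '[[[0,0,0,0,0,-0.008,0.49],[0,0,0,0,0,0,0.49]]]'; python3 -m pendant '[[[0,0,0,0,0,-0.006,0.49],[0,0,0,0,0,0,0.49]]]'; python3 -m pendant '[[[0,0,0,0,0,-0.004,0.49],[0,0,0,0,0,0,0.49]]]'
```

```text
time: 7.38
tool_pos: [0.4736, 0.0159, 0.0556]
tool_rot: [0.0, 1.0, 0.003, 0.0]
contact_force: [-0.9, 0.6, 4.8]
gripper_width: 0.488
time: 7.62
tool_pos: [0.4736, 0.0158, 0.0542]
tool_rot: [0.0, 1.0, 0.003, 0.0]
contact_force: [0.2, 1.2, 5.3]
gripper_width: 0.487
time: 7.88
tool_pos: [0.4738, 0.0158, 0.054]
tool_rot: [0.0, 1.0, 0.003, 0.0]
contact_force: [-3.3, 0.3, 10.7]
gripper_width: 0.49
```

```bash
python3 -m pendant '[[[0,0,0,0,0.016,0.002,0.49],[0,0,0,0,0.016,0,0.49],[0,0,0,0,0.012,0,0.49],[0,0,0,0,0.012,0,0.49]]]'; python3 -m pendant '[[[0,0,0,0,0.016,0,0.49],[0,0,0,0,0.016,0,0.49]]]'; python3 -m pendant '[[[0,0,0,0,0.016,0,0.49],[0,0,0,0,0.016,0,0.49]]]'
```

```text
time: 8.38
tool_pos: [0.4742, 0.0283, 0.0542]
tool_rot: [0.002, 1.0, 0.004, 0.001]
contact_force: [-0.6, -6.0, 6.5]
gripper_width: 0.49
time: 8.62
tool_pos: [0.4742, 0.0362, 0.0542]
tool_rot: [0.002, 1.0, 0.004, 0.001]
contact_force: [0.2, -5.9, 6.4]
gripper_width: 0.493
time: 8.88
tool_pos: [0.4741, 0.0442, 0.0542]
tool_rot: [0.002, 1.0, 0.004, 0.001]
contact_force: [-1.7, -6.5, 6.9]
gripper_width: 0.49
```

```bash
python3 -m pendant '[[[0,0,0,0,0.016,0,0.49],[0,0,0,0,0.016,0,0.49],[0,0,0,0,0.014,0,0.49]]]'; python3 -m pendant '[[[0,0,0,0,0.012,0,0.49],[0,0,0,0,0.012,0,0.49]]]'; python3 -m pendant '[[[0,0,0,0,0.01,0,0.49],[0,0,0,0,0.01,0,0.49]]]'
```

```text
time: 9.25
tool_pos: [0.4741, 0.0556, 0.0542]
tool_rot: [0.002, 1.0, 0.004, 0.001]
contact_force: [0.1, -7.0, 7.9]
gripper_width: 0.491
time: 9.5
tool_pos: [0.474, 0.0616, 0.0542]
tool_rot: [0.002, 1.0, 0.004, 0.001]
contact_force: [-1.6, -6.6, 7.0]
gripper_width: 0.487
time: 9.75
tool_pos: [0.474, 0.0637, 0.0543]
tool_rot: [0.006, 1.0, 0.005, 0.0]
contact_force: [-2.2, -23.1, 8.6]
gripper_width: 0.491
```

Force spiked to 23 N after about 38 mm of travel, which is the hard stop. Releasing.

```bash
python3 -m pendant '[[[0,0,0,0,-0.012,0,0.49],[0,0,0,0,-0.012,0.016,0.49],[0,0,0,0,-0.008,0.04,0.49],[0,0,0,0,0,0.1,0.49],[0,0,0,0,0,0.2,0.49],[0,0,0,0,-0.1,0.2,0.49],[0,0,0,0,-0.15,0.15,0.49],[0,0,0,0,0,0,0.49]]]'
python3 - <<'E'
from plant import manip, imaging
from h import *
f=imaging.grab_frame("wrist");pickle.dump(f,open("pics/w3.pkl","wb"));g=imaging.grab_frame("side");pickle.dump(g,open("pics/s3.pkl","wb"))
w=f["frame"][40:240,200:410]
cv2.imwrite("pics/c5.png",np.hstack([cv2.resize(w,(420,400),interpolation=cv2.INTER_CUBIC),cv2.resize(g["frame"][170:310,250:370],(343,400),interpolation=cv2.INTER_CUBIC)]))
q=np.load("q2.npy");W=lambda p:((p-[200,40])*2).round(0);Sd=lambda p:((p-[250,170])*400/140).round(0)
for n,c in dict(plate0=(-.034,.02,.092),plateHome=(.004,.02,.092),padUpNear=(-.088,-.036,.066),padDownNear=(-.088,-.036,.056),padUpFar=(.024,-.036,.066),padDnFar=(.024,-.036,.056),lidL=(.041,.07,.078),lidR=(.041,-.07,.078)).items():
    P=c2w(q,c);print(n,W(proj(f,P)),Sd(proj(g,P)))
E
```

```text
time: 10.75
tool_pos: [0.4745, -0.004, 0.2335]
tool_rot: [0.001, 1.0, 0.002, 0.003]
contact_force: [0.1, -0.1, -0.6]
gripper_width: 0.488
plate0 [168. 213.] [139. 193.]
plateHome [166. 126.] [144. 159.]
padUpNear [283. 312.] [223. 279.]
padDownNear [282. 307.] [224. 291.]
padUpFar [288.  83.] [230. 174.]
padDnFar [286.  85.] [230. 186.]
lidL [54. 40.] [ 78. 145.]
lidR [368.  40.] [279. 146.]
```

View pics/c5.png

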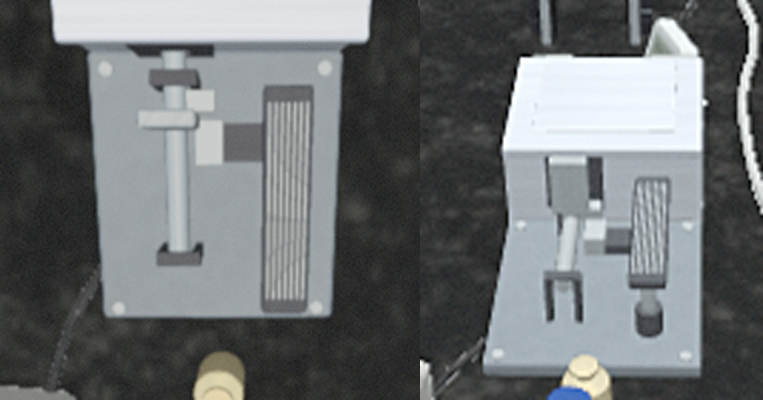

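Plate at (168,127) against a predicted home row of 126. The pad's near edge is at row 277, against 279 for up and 291 for down. The lid edge is at its shut position, and the weight and bottle in view have not been touched. Handing in.

```bash
python3 -c "
from plant import manip
s=manip.state();print(s['time'],s['contact_force']);print(manip.job_done())"
```

```text
10.85 [-0.04915266 -0.23060464 -0.03946414]
the job is handed in; nothing more can be done
None
```

I shut the lid, held the catch down with one finger, and pushed the bolt home with the other. I then let go and backed the arm clear, handing the job in at 10.85 s of the 54 s.

- **Lid:** I pressed it down until the force rose sharply (about 34 N) with the fingertips level with the shut lid's top. In the last pictures the front edge sits within a few millimetres of its shut position.
- **Catch:** I pressed it to its hard stop before the bolt moved. In the last side view the near end of the pad is at row 277, against 279 predicted for up and 291 for down. The far end reads 178, against 174 for up and 186 for down, so it is less clear-cut but still nearer up.
- **Bolt:** It moved about 38 mm until it hit a hard stop at about 23 N. In the last wrist picture the thumb plate is at row 127, against 126 predicted for fully home.
- **Surroundings:** The weight and bottle look undisturbed in the last pictures. The timer was not in those crops, but nothing I did came near it. The force at the tool read about zero at the end.

The case position I fitted from the first pictures was about 2 mm off the closer wrist-camera fit, so I used the wrist-camera one. No check failed.

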